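# Turn a carton at the corner post and dock it at the label reader

### The job

Without lifting or tipping it, slide the square carton up to the yellow post and push it round against that post by a quarter turn, so that the side with the barcode label, which starts out facing the post and the blue end stop, comes to lie against the aluminium fence. Then slide it along the fence, press the sprung black bumper of the end stop well in (clearly more than half its travel) for a moment, and leave the carton lying flat along the fence in front of the bumper with its label at the red reader window. Be gentle with the carton, never pushing harder than 50 N, and leave the other things on the bench alone.

Things in the scene. Friction and masses are not known exactly. Their poses are not given: they have to be found in the camera images.
- station: Fixed label-reading station. Origin: on the bench under the centre of the yellow post. x runs along the fence from the post to the end stop; y points from the fence to the side where the carton goes; z up. Aluminium fence 46 mm high, its face the plane y = 10.5 mm, from x = 16 to 188 mm. Blue end-stop block 46 mm high: x = 162 to 188 mm, y = 10 to 86 mm. The lane has no other wall.
- post: Fixed upright yellow round post, 22 mm in diameter, 54 mm high, at the near end of the fence, its flank level with the fence face. Origin at the centre of its foot; same axes as the station.
- bumper (a joint): Sprung black bumper plate on the end stop, 60 mm wide, 11 to 41 mm above the bench, centred at station y = 54 mm. 0 = out, its face at station x = 148 mm; value = how far it is pushed in along station x, at most 0.008 m. Takes 2 N to start, 5.6 N at 5 mm, 7.7 N fully in (plus 1 to 5 N carton friction); springs back and pushes the carton back with it.
- carton: Loose closed cardboard carton, 96 x 96 mm, 42 mm high, 0.2 to 0.42 kg, tape strip over its top along x. Origin: centre of its underside, z up. Its +x side carries the white barcode label, lapping onto the top. It starts flat, short of the post, +x within 20 degrees of the station's x; it must end with +x along -y of the station: a quarter turn clockwise seen from above.
- carton_label (a point): Centre of the carton's labelled side: 48 mm from its centre along the carton's +x, 22 mm above its underside.
- label_roll: Bystander: roll of white labels, 84 x 89 x 61 mm, standing on end; origin under its centre.
- box_cutter_1: Bystander: yellow box cutter, 22 x 161 x 16 mm, long axis y; origin under its centre.
- ink_pad: Bystander: closed blue ink pad, 63 x 91 x 18 mm; origin under its centre.
- rubber_stamp: Bystander: wooden rubber stamp, 26 x 62 x 76 mm, upright; origin under its centre.
- window (a point): Centre of the red reader window, on the fence face 24 mm above the bench, at station x = 90 mm, y = 10.5 mm; the window is 54 mm long. The black reader behind the fence is 52 mm high, 84 mm long and reaches to station y = -38 mm.
- dock (a point): Where the carton's underside centre belongs when docked: on the bench at station x = 100 mm, y = 58.5 mm (fence and resting bumper both just touched).

How it is judged:
By the outcome, as a careful person would: the job done as asked, in the order asked, and still so for the second after the job is handed in, with the robot touching nothing.
It also fails if it takes over 72 s, if anything falls off the work surface, if the arm or the gripper's body presses on something with over 40 N, if the wrist force passes 120 N, or if a joint passes its speed limit or range.

### The arm

A 7-joint arm with a two-finger parallel gripper is mounted at the origin on a cart in front of the work surface, level with it; the furniture and walls round the work are solid. World frame = base frame: x ahead of the robot, y to its left, z up, the work surface at z = 0. Lengths are in m, angles in rad, forces in N, time in s.
With the tool pointing down it reaches from about 0.425 to 0.875 m from the base axis. Payload 8.4 kg.
Tool frame: the origin (TCP) lies at the very end of the fingers, on their centre line; the grasp point (between the pads) lies bot.pinch_z behind it (bot.pinch_z is the distance from the TCP to the grasp point, in m); z points along the fingers, y is the line along which they close (so a half turn about z gives the same grasp; the last joint's range is limited). The gripper opens to 85 mm and grips with 20 to 120 N. Pads are 22 mm wide; open, the fingers measure 114 mm over their backs; the gripper's body (76 mm by 85 mm) begins 54 mm behind the grasp point. The pads swing forward as they close: fully open they stand 13 mm farther back than shut.
Start: joints at [1.204, 0.333, 0.04, 1.465, -0.013, 1.343, -0.059], TCP at [0.172, -0.627, 0.231] pointing down, gripper open.
Joint ranges: [-2.58, 2.58], [-0.38, 2.09], [-1.3, 1.39], [0.25, 2.4], [-1.5, 4.64], [0.08, 2.09], [-2.65, 2.65]. Speed limits (rad/s): [2.22, 2.22, 2.79, 2.79, 3.14, 3.14, 3.14].

### API

Orientations are given as a 3x3 rotation matrix whose columns are the frame's x, y, z axes.
In Python, from plant import sense, eyes, bot gives the robot as it stands. The module is installed in compiled form; this text tells all that it offers.
- The arm moves only by the tool jog_arm, never from a script. Its argument "motion" is a list of rows, each a list of 3 entries, a list of its own where there are three numbers: the shift along the world's x, y, z in m, then the turn, a rotation vector about the world's x, y, z in rad, then the finger opening in m, from 0 to 0.0854. A call has 1 to 10 rows; each row is the pose to reach, as a shift and turn from the pose commanded when the call began; what a row does not reach only later rows make up. A row lasts 1/12 s, in which the tool goes at most 41.7 mm and 7.16 degrees, less where a joint would pass 70% of its speed; a pose out of reach is approached as far as the arm can. A call with a gripper value outside its range is refused whole. The fingers move at their own pace and stop on an object; "squeeze" is the grip in N (left out, the last holds). Time passes only in rows, so rows that repeat a pose let the fingers close. It gives the time, the measured TCP pose, the force, the opening and the grip force at its end, in the units of the state.
- sense(): the state, without advancing time (a new reading comes with each control period).
- eyes.camera(name): name is "scene" or "top" or "wrist"; returns a dict with "frame" (400x640x3 uint8, blue, green, red), "fx", "fy", "cx", "cy" (pixels), "origin" and "attitude" of the camera in the world; the wrist camera has in their place "T_tool_cam" (4x4, takes a point from camera to tool coordinates, whose origin is the TCP and whose axes are the flange's). Camera axes: x right, y down, z forward; pixel columns grow to the right and rows downward; lengths in m; the calibration is good to about 2 mm. The wrist camera is an equidistant fisheye: a pixel r from the principal point sees the ray r / f radians off the axis. A picture is of the moment at which its call begins: read the wrist's pose just before it. There is no depth.
- bot.job_done(): hands the job in; it is judged then, once.
The state is a dict: "clock": time; "joints": joint angles; "joint_vel": joint speeds; "joint_torque": joint torques, N m; "ee_pos": TCP position; "ee_rot": TCP orientation; "wrist_force": force on the tool from outside, world axes, zero at the start; "moment": the same for the moment, N m; "gripper_width": finger opening in m; "gripper_force": force on a finger pad.
Only numpy, scipy, OpenCV 4.12 (cv2) and the standard library are available. Lean on these libraries where they do the work, as an engineer would, in place of code of your own. Each camera call takes 0.05 s, during which the arm holds its last target. There are 200 camera calls.

## Working session

There is one attempt and no reset: what is moved stays moved. The work goes in short steps, Python scripts to look and compute and a tool call to move; the robot and the scene stay as the last step left them, time stands still between calls to the robot, and variables do not carry over. Pictures are saved under pics/ and viewed, at most 10 in all, crops included, and the job is handed in when it is done.

Besides the shell and the picture viewer there is one more tool, called as name(argument=value, ...) on one line, values as JSON. jog_arm: Moves the arm, as the interface text tells. Its arguments: {"type":"object","properties":{"motion":{"type":"array"},"squeeze":{"type":"number"}},"required":["motion"]}

```bash
mkdir -p pics; python3 - <<'E'
from plant import sense, eyes, bot
import cv2, numpy as np, pickle
d={}
for n in("top","scene"):
    c=eyes.camera(n); d[n]=c; cv2.imwrite(f"pics/{n}0.png",c["frame"])
    print(n,c["fx"],c["fy"],c["cx"],c["cy"],c["origin"],c["attitude"])
pickle.dump(d,open("c0.pkl","wb"))
s=sense();print(s["clock"],s["ee_pos"],s["ee_rot"],s["wrist_force"],bot.pinch_z)
E
```

```text
top 479.6142524301501 479.6142524301501 315.43311378459265 210.38793085327666 [0.32017431 0.03979306 1.52882732] [[ 0.02919071 -0.98831136  0.14962804]
 [-0.9993748  -0.03184331 -0.01536238]
 [ 0.01994747 -0.14908605 -0.98862301]]
scene 378.8615254195129 378.8615254195129 325.80116335003936 197.84923826229925 [-0.1470053   0.75449517  0.50798482] [[-0.71333827 -0.28782114  0.63898944]
 [-0.70074772  0.27984799 -0.65622994]
 [ 0.01005694 -0.91588432 -0.40131629]]
0.1 [ 0.17187464 -0.62643305  0.23051478] [[ 9.64348822e-01  2.64633922e-01 -4.87248098e-04]
 [ 2.64634350e-01 -9.64347843e-01  1.37759289e-03]
 [-1.05318842e-04 -1.45742267e-03 -9.99998932e-01]] [ 0.83529782 -0.30701623  0.17546112] 0.0187
```

View pics/top0.png

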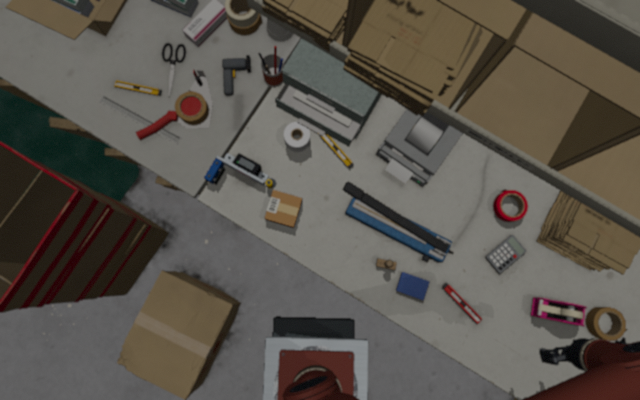

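View pics/scene0.png

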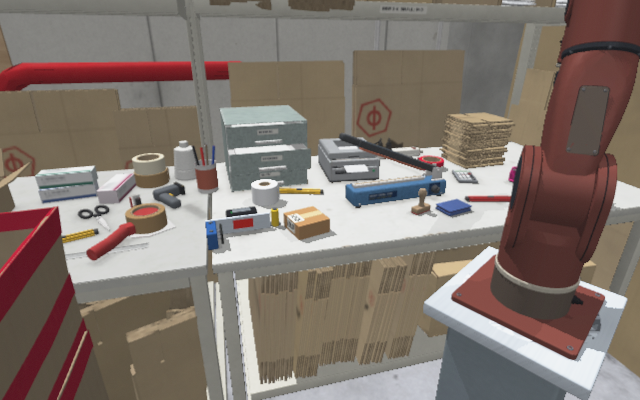

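The top view shows the yellow post at about (270,182), the blue end stop at (214,171) and the carton at (283,208) with its label toward the post. I'll measure from a zoomed crop.

```bash
cat > h.py <<'E'
import numpy as np, cv2
def ray(c,u,v):
    d=c["attitude"]@np.array([(u-c["cx"])/c["fx"],(v-c["cy"])/c["fy"],1.0]); return np.array(c["origin"]),d
def onz(c,u,v,z):
    o,d=ray(c,u,v); return o+d*(z-o[2])/d[2]
def proj(c,p):
    q=c["attitude"].T@(np.asarray(p,float)-c["origin"]); return np.array([c["fx"]*q[0]/q[2]+c["cx"],c["fy"]*q[1]/q[2]+c["cy"]])
E
python3 - <<'E'
from h import *; import pickle
d=pickle.load(open("c0.pkl","rb")); c=d["top"]
f=c["frame"][140:240,195:325]
cv2.imwrite("pics/topz.png",cv2.resize(f,None,fx=6,fy=6,interpolation=cv2.INTER_CUBIC))
hsv=cv2.cvtColor(c["frame"],cv2.COLOR_BGR2HSV)
roi=np.zeros(hsv.shape[:2],np.uint8); roi[140:240,195:325]=255
def blob(n,lo,hi,z):
    m=cv2.inRange(hsv,lo,hi)&roi
    k,l,s,ce=cv2.connectedComponentsWithStats(m)
    for i in range(1,k):
        if s[i,4]>8: print(n,s[i],ce[i].round(1),onz(c,*ce[i],z).round(4))
    return m
blob("yellow",(22,130,90),(34,255,255),.054)
blob("blue",(100,120,40),(125,255,255),.046)
m=blob("carton",(8,60,90),(21,200,255),.042)
E
```

```text
yellow [266 179   7   7  29] [268.7 182.4] [0.6274 0.1657 0.054 ]
blue [205 159  17  23 170] [213.  170.1] [0.6627 0.3434 0.046 ]
carton [265 190  37  36 774] [284.7 208.2] [0.5489 0.113  0.042 ]
```

View pics/topz.png

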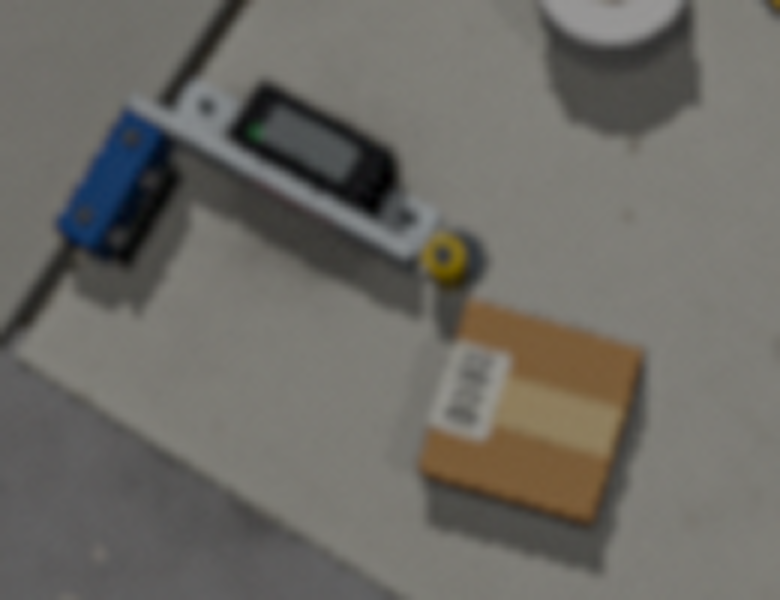

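The crop shows the post top at (445,258), the fence's front edge running from (165,135) to (405,258), the blue block at upper left, and carton top corners at (470,300), (643,350), (590,522) and (420,470), with the label on the left.

```bash
python3 - <<'E'
from h import *; import pickle
d=pickle.load(open("c0.pkl","rb")); c=d["top"]; s=d["scene"]
P=lambda u,v,z: onz(c,195+(u+.5)/6-.5,140+(v+.5)/6-.5,z)
post=P(445,257,.054); print("post",post)
A=P(405,258,.046);B=P(165,135,.046); print("fence",A,B,np.linalg.norm(A-B), np.degrees(np.arctan2(*(B-A)[[1,0]])))
for q in [(62,225),(100,248),(167,150),(125,108)]: print("blue",P(*q,.046))
C=np.array([P(*q,.042) for q in [(470,300),(643,350),(590,522),(420,470)]])
print("carton",C.round(4),C.mean(0)); 
for i in range(4):
    e=C[(i+1)%4]-C[i]; print(np.linalg.norm(e),np.degrees(np.arctan2(e[1],e[0])))
# scene check: yellow
hsv=cv2.cvtColor(s["frame"],cv2.COLOR_BGR2HSV); m=cv2.inRange(hsv,(22,130,90),(34,255,255)); m[:195]=0;m[240:]=0;m[:,:255]=0;m[:,290:]=0
ys,xs=np.nonzero(m);print("scene post",xs.mean(),ys.min(),ys.max(),"pred top/bot",proj(s,post),proj(s,[post[0],post[1],0]))
for q in C: print(proj(s,q))
for n,r in(("edge",[(20,350),(400,598)]),): print(n,[P(*q,0) for q in r])
E
python3 - <<'E'
import cv2
f=cv2.imread('pics/scene0.png')[180:260,190:350]
cv2.imwrite('pics/scenez.png',cv2.resize(f,None,fx=5,fy=5,interpolation=cv2.INTER_CUBIC))
E
```

```text
post [0.62723354 0.1656185  0.054     ]
fence [0.62766465 0.18721376 0.046     ] [0.68953444 0.31642569 0.046     ] 0.14326058432371924 64.41377865317331
blue [0.63930509 0.36737565 0.046     ]
blue [0.62767905 0.34679208 0.046     ]
blue [0.68146827 0.31490544 0.046     ]
blue [0.70342535 0.33829426 0.046     ]
carton [[0.6072 0.1525 0.042 ]
 [0.5835 0.0609 0.042 ]
 [0.4919 0.0854 0.042 ]
 [0.5163 0.1747 0.042 ]] [0.54972192 0.1183654  0.042     ]
0.09466116666816624 -104.48007068154085
0.09478088698599071 165.03610455522866
0.09260019223119086 74.71045287338931
0.09347791876679802 -13.701704261231814
scene post 274.6407766990291 209 225 pred top/bot [274.42247015 207.88203843] [275.25901884 224.95086809]
[282.77164667 212.54509355]
[312.22925543 205.51309472]
[328.89343311 218.22708587]
[298.45043428 225.97814384]
edge [array([0.57997707, 0.39562451, 0.        ]), array([0.45298234, 0.18600633, 0.        ])]
```

View pics/scenez.png

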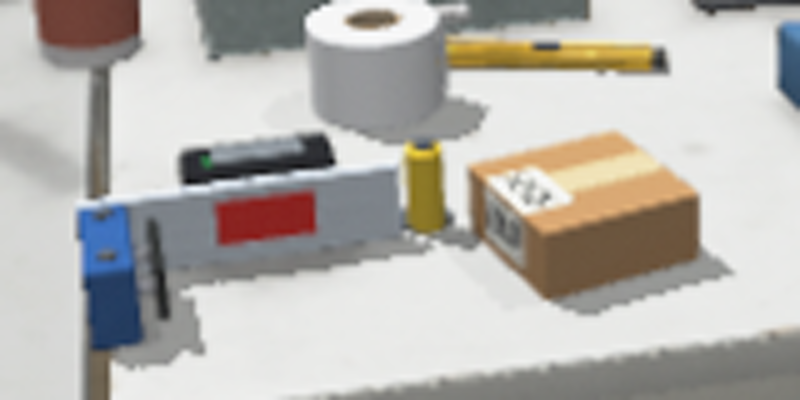

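Scene view confirms the layout: post at (425,190) in the crop, red window on the fence and the label facing the post. In the station frame the carton is at about (-77, 48) mm, yawed +12°, and station x is at about 63.5° in the world. First I'll move to the carton's robot side.

jog_arm(motion=[[[0.3, 0.35, 0], [0, 0, -0.73], 0.06], [[0.3, 0.35, 0], [0, 0, -0.73], 0.06], [[0.3, 0.35, 0], [0, 0, -0.73], 0.06], [[0.3, 0.35, 0], [0, 0, -0.73], 0.06], [[0.3, 0.35, 0], [0, 0, -0.73], 0.06], [[0.3, 0.35, 0], [0, 0, -0.73], 0.06], [[0.3, 0.35, 0], [0, 0, -0.73], 0.06], [[0.3, 0.35, 0], [0, 0, -0.73], 0.06], [[0.3, 0.35, 0], [0, 0, -0.73], 0.06], [[0.3, 0.35, 0], [0, 0, -0.73], 0.06]])

```text
clock: 0.93
ee_pos: [0.4356, -0.3184, 0.2312]
ee_rot: [[0.895, -0.446, -0.0], [-0.446, -0.895, 0.0], [-0.0, 0.0, -1.0]]
wrist_force: [0.6, -0.6, 0.0]
gripper_width: 0.06
gripper_force: 0.0
```

jog_arm(motion=[[[0.02, 0.45, 0], [0, 0, 0], 0.06], [[0.02, 0.45, 0], [0, 0, 0], 0.06], [[0.02, 0.45, 0], [0, 0, 0], 0.06], [[0.02, 0.45, 0], [0, 0, 0], 0.06], [[0.02, 0.45, 0], [0, 0, 0], 0.06], [[0.02, 0.45, 0], [0, 0, 0], 0.06], [[0.02, 0.45, 0], [0, 0, 0], 0.06], [[0.02, 0.45, 0], [0, 0, 0], 0.06], [[0.02, 0.45, 0], [0, 0, 0], 0.06], [[0.02, 0.45, 0], [0, 0, 0], 0.06]])

```text
clock: 1.77
ee_pos: [0.4528, 0.0979, 0.2313]
ee_rot: [[0.895, -0.446, 0.0], [-0.446, -0.895, -0.0], [0.0, 0.0, -1.0]]
wrist_force: [1.0, -0.8, -0.3]
gripper_width: 0.0597
gripper_force: 0.0
```

```bash
python3 - <<'E'
from plant import sense, eyes
import cv2,pickle
s=sense(); c=eyes.camera("wrist"); pickle.dump((s,c),open("w1.pkl","wb"))
cv2.imwrite("pics/w1.png",c["frame"]); print(s["ee_pos"],s["ee_rot"],s["joints"],c["fx"],c["cx"],c["cy"],c["T_tool_cam"])
E
```

```text
[0.45276454 0.09788721 0.2313284 ] [[ 8.94944126e-01 -4.46178127e-01  2.99197465e-04]
 [-4.46178038e-01 -8.94944163e-01 -3.21602689e-04]
 [ 4.11257110e-04  1.54321100e-04 -9.99999904e-01]] [ 0.29963315 -0.02300925 -0.59145917  1.8717135  -0.01294582  1.28880914
 -2.32138995] 309.70691628693146 318.0330456979982 200.9063067678695 [[-2.17007313e-04 -9.58240922e-01 -2.85962039e-01  7.31274257e-02]
 [ 9.99999976e-01 -2.01363833e-04 -8.41099156e-05  1.27483192e-03]
 [ 2.30151510e-05 -2.85962050e-01  9.58240943e-01 -1.42584933e-01]
 [ 0.00000000e+00  0.00000000e+00  0.00000000e+00  1.00000000e+00]]
```

View pics/w1.png

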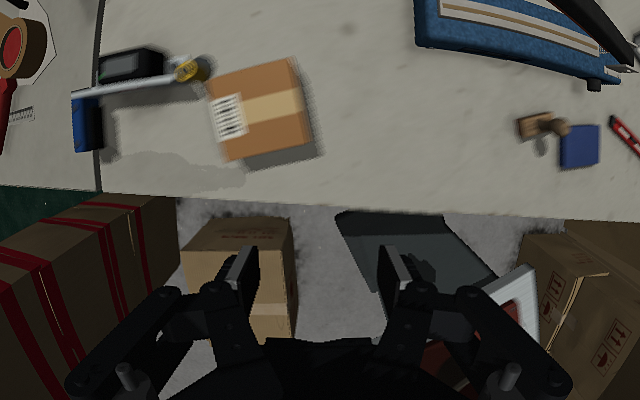

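The wrist picture (slightly motion-blurred) shows the carton at (258,110), post at (187,69) and end stop at (87,125). The lane is clear and no bystander is near it. Next I settle beside the carton and measure again.

jog_arm(motion=[[[0.015, 0.048, 0], [0, 0, 0], 0.06], [[0.015, 0.048, 0], [0, 0, 0], 0.06], [[0.015, 0.048, 0], [0, 0, 0], 0.06], [[0.015, 0.048, 0], [0, 0, 0], 0.06]])

```text
clock: 2.15
ee_pos: [0.4681, 0.144, 0.2309]
ee_rot: [[0.896, -0.445, -0.001], [-0.445, -0.896, -0.0], [-0.001, 0.001, -1.0]]
wrist_force: [1.1, -0.2, 0.0]
gripper_width: 0.0598
gripper_force: 0.0
```

```bash
cat >> h.py <<'E'
def wray(s,c,u,v):
    x,y=u-c["cx"],v-c["cy"]; r=np.hypot(x,y); t=r/c["fx"]
    d=np.array([np.sin(t)*x/r,np.sin(t)*y/r,np.cos(t)]); T=np.array(c["T_tool_cam"]); R=np.array(s["ee_rot"])
    return R@T[:3,3]+s["ee_pos"], R@T[:3,:3]@d
def wonz(s,c,u,v,z):
    o,d=wray(s,c,u,v); return o+d*(z-o[2])/d[2]
E
python3 - <<'E'
from plant import sense, eyes
import cv2,pickle
s=sense(); c=eyes.camera("wrist"); pickle.dump((s,c),open("w2.pkl","wb"))
f=c["frame"][20:220,60:330]
cv2.imwrite("pics/w2.png",cv2.resize(f,None,fx=2.9,fy=2.9,interpolation=cv2.INTER_CUBIC)); print(s["ee_pos"],s["clock"])
E
```

```text
[0.46806857 0.14397548 0.23086917] 2.15
```

View pics/w2.png

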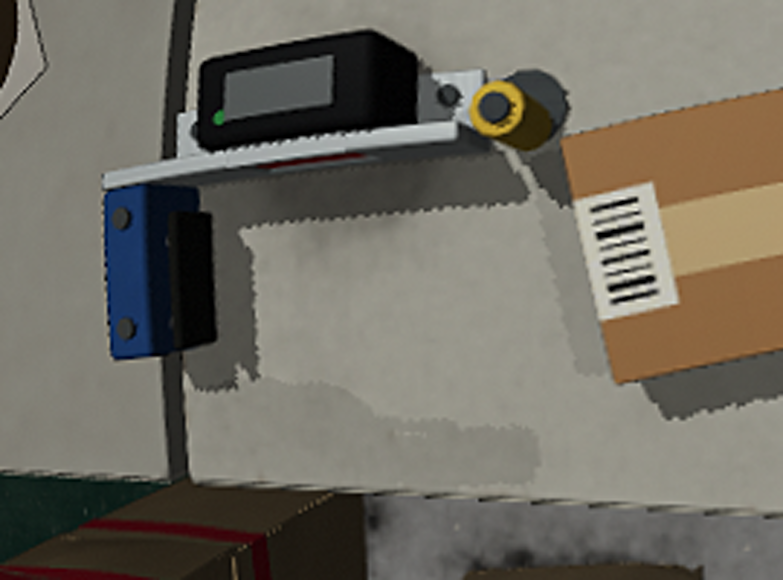

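The close view shows the post top at (497,108), the fence's front top edge from (462,143) to (105,187), the blue block's outer edge ending at (110,357), and the carton's front top corners at (563,137) and (618,383).

```bash
python3 - <<'E'
from h import *; import pickle
s,c=pickle.load(open("w2.pkl","rb"))
P=lambda u,v,z: wonz(s,c,60+(u+.5)/2.9-.5,20+(v+.5)/2.9-.5,z)
po=P(497,108,.054); A=P(462,143,.046);B=P(105,187,.046);D=P(110,357,.046)
ang=lambda e:np.degrees(np.arctan2(e[1],e[0]))
print("post",po,"A",A,"B",B,"D",D, "fence ang",ang(B-A),np.linalg.norm(B-A),"blue edge",ang(D-B)-90,np.linalg.norm(D-B))
E1=P(563,137,.042);E2=P(618,383,.042);print(E1,E2,np.linalg.norm(E1-E2),"carton yaw",ang(E2-E1)-90)
for th in(62.5,63.5,64.5):
    t=np.radians(th);R=np.array([[np.cos(t),-np.sin(t)],[np.sin(t),np.cos(t)]])
    print(th,[((q-po)[:2]@R*1e3).round(1) for q in(A,B,D,E1,E2)])
E
```

```text
post [0.62700479 0.16412433 0.054     ] A [0.62441133 0.18312157 0.046     ] B [0.70490953 0.33437445 0.046     ] D [0.63885694 0.37011589 0.046     ] fence ang 61.977673545867894 0.17133999736980007 blue edge 61.58193020399568 0.07510256259876039
[0.607595   0.14929332 0.042     ] [0.51575311 0.17346302 0.042     ] 0.09496898048808569 carton yaw 75.25597865203613
62.5 [array([15.7, 11.1]), array([187. ,   9.5]), array([188.2,  84.6]), array([-22.1,  10.4]), array([-43.1, 103. ])]
63.5 [array([15.8, 10.8]), array([187.1,   6.2]), array([189.6,  81.3]), array([-21.9,  10.8]), array([-41.3, 103.7])]
64.5 [array([16. , 10.5]), array([187.2,   3. ]), array([191.,  78.]), array([-21.7,  11.1]), array([-39.5, 104.4])]
```

Station fixed: post (0.627, 0.1645), x axis at 62.1°, and all the given sizes agree. The carton is at (-79, 46) mm, yaw +13°. Now I descend beside it.

jog_arm(motion=[[[0.006, 0.011, -0.22], [0, 0, -0.025], 0.06], [[0.006, 0.011, -0.22], [0, 0, -0.025], 0.06], [[0.006, 0.011, -0.22], [0, 0, -0.025], 0.06], [[0.006, 0.011, -0.22], [0, 0, -0.025], 0.06], [[0.006, 0.011, -0.22], [0, 0, -0.025], 0.06], [[0.006, 0.011, -0.22], [0, 0, -0.025], 0.06], [[0.006, 0.011, -0.22], [0, 0, -0.025], 0.06], [[0.006, 0.011, -0.22], [0, 0, -0.025], 0.06], [[0.006, 0.011, -0.22], [0, 0, -0.025], 0.06]])

```text
clock: 2.95
ee_pos: [0.4755, 0.1546, 0.0129]
ee_rot: [[0.883, -0.469, 0.002], [-0.469, -0.883, 0.0], [0.002, -0.001, -1.0]]
wrist_force: [-0.2, 0.3, -0.2]
gripper_width: 0.0602
gripper_force: 0.0
```

jog_arm(motion=[[[0.006, -0.003, -0.003], [0, 0, 0], 0.06], [[0.012, -0.006, -0.003], [0, 0, 0], 0.06], [[0.017, -0.009, -0.003], [0, 0, 0], 0.06], [[0.021, -0.011, -0.003], [0, 0, 0], 0.06], [[0.025, -0.013, -0.003], [0, 0, 0], 0.06], [[0.029, -0.0155, -0.003], [0, 0, 0], 0.06], [[0.033, -0.0175, -0.003], [0, 0, 0], 0.06], [[0.037, -0.0195, -0.003], [0, 0, 0], 0.06], [[0.037, -0.0195, -0.003], [0, 0, 0], 0.06], [[0.035, -0.0185, -0.003], [0, 0, 0], 0.06]])

```text
clock: 3.78
ee_pos: [0.51, 0.1356, 0.0082]
ee_rot: [[0.883, -0.469, 0.0], [-0.469, -0.883, -0.0], [0.0, 0.0, -1.0]]
wrist_force: [-0.1, 0.3, -0.3]
gripper_width: 0.06
gripper_force: 0.0
```

```bash
cat >> h.py <<'E'
TH=np.radians(62.1); EX=np.array([np.cos(TH),np.sin(TH)]); EY=np.array([-np.sin(TH),np.cos(TH)]); O=np.array([.627,.1645])
def st(p): q=np.asarray(p)[:2]-O; return np.array([q@EX,q@EY])*1e3
def look(c,name=None):
    # carton top seen by top camera: brown+label hull, min-area rect at z=.042 -> station mm, yaw mod 90
    f=c["frame"]; hsv=cv2.cvtColor(f,cv2.COLOR_BGR2HSV); m=cv2.inRange(hsv,(8,60,110),(21,200,255)); 
    m[:140]=0;m[250:]=0;m[:,:200]=0;m[:,335:]=0
    k,l,s,ce=cv2.connectedComponentsWithStats(m); i=1+np.argmax(s[1:,4])
    cn=cv2.findContours((l==i).astype(np.uint8),cv2.RETR_EXTERNAL,cv2.CHAIN_APPROX_NONE)[0]
    pts=np.vstack(cn)[:,0].astype(float)
    S=np.array([st(onz(c,u,v,.042)) for u,v in pts],np.float32)
    r=cv2.minAreaRect(S); print("carton st",np.round(r[0],1),"size",np.round(r[1],1),"yaw mod90",round(r[2],1))
    # label (white on top)
    bx=s[i,:4]; hull=cv2.convexHull(np.vstack(cn)); w=cv2.fillConvexPoly(np.zeros_like(m),hull,255)
    w=w&cv2.inRange(hsv,(0,0,120),(180,50,255)); ys,xs=np.nonzero(w)
    if len(xs)>5: print("label st",st(onz(c,xs.mean(),ys.mean(),.042)).round(1),len(xs))
    if name: cv2.imwrite(name,cv2.resize(f[130:250,195:335],None,fx=5,fy=5,interpolation=cv2.INTER_CUBIC))
def stat():
    from plant import sense,eyes
    s=sense(); print("t",round(s["clock"],2),"tool st",st(s["ee_pos"]).round(1),"z",round(s["ee_pos"][2],4),"yaw(y)",np.degrees(np.arctan2(s["ee_rot"][1][1],s["ee_rot"][0][1])).round(1)-62.1,"F st",np.round([s["wrist_force"][:2]@EX,s["wrist_force"][:2]@EY,s["wrist_force"][2]],1),"j7",round(s["joints"][6],2))
    look(eyes.camera("top"))
E
python3 -c "
from h import *;import pickle
look(pickle.load(open('c0.pkl','rb'))['top']);stat()"
```

```text
carton st [-75.3  45.4] size [94.2 93.4] yaw mod90 13.1
label st [-44.6  52.1] 103
t 3.78 tool st [-80.3  89.9] z 0.0082 yaw(y) -180.1 F st [ 0.2  0.3 -0.3] j7 -2.59
carton st [-86.9   7.5] size [86.4 59.5] yaw mod90 2.0
label st [-94.2 -23.5] 8
```

jog_arm(motion=[[[-0.0265, 0.014, 0], [0, 0, 0], 0.06], [[-0.0265, 0.014, 0.06], [0, 0, 0.12], 0.0], [[-0.066, -0.061, 0.06], [0, 0, 1.57], 0.0], [[-0.066, -0.061, 0.06], [0, 0, 1.57], 0.0], [[-0.066, -0.061, 0.06], [0, 0, 1.57], 0.0], [[-0.066, -0.061, 0.06], [0, 0, 1.57], 0.0], [[-0.066, -0.061, 0.06], [0, 0, 1.57], 0.0], [[-0.066, -0.061, 0.06], [0, 0, 1.57], 0.0], [[-0.066, -0.061, 0.06], [0, 0, 1.57], 0.0], [[-0.066, -0.061, 0.06], [0, 0, 1.57], 0.0]])

```text
clock: 4.67
ee_pos: [0.4431, 0.0752, 0.0683]
ee_rot: [[0.825, 0.565, 0.0], [0.565, -0.825, -0.001], [-0.0, 0.0, -1.0]]
wrist_force: [-0.2, 0.3, -0.4]
gripper_width: -0.0
gripper_force: 0.0
```

```bash
python3 -c "
from h import *;import pickle
c=pickle.load(open('c0.pkl','rb'))['top']
for z in (.02,.08): print(z,st(onz(c,345,188,z)),st(onz(c,347,212,z)))
stat()"
```

```text
0.02 [-214.18165229 -110.24462331] [-257.51455571  -45.35394188]
0.08 [-215.75650205  -97.39812244] [-257.36623001  -35.08788267]
t 4.67 tool st [-165.   120.7] z 0.0683 yaw(y) -117.7 F st [ 0.1  0.4 -0.4] j7 -1.32
carton st [-83.2  25.3] size [93.4 93.6] yaw mod90 2.8
label st [-52.3  25.8] 119
```

jog_arm(motion=[[[0.089, -0.039, 0], [0, 0, 0.483], 0.0], [[0.089, -0.039, 0], [0, 0, 0.483], 0.0], [[0.089, -0.039, 0], [0, 0, 0.483], 0.0], [[0.089, -0.039, -0.03], [0, 0, 0.483], 0.0], [[0.089, -0.039, -0.058], [0, 0, 0.483], 0.0], [[0.089, -0.039, -0.058], [0, 0, 0.483], 0.0], [[0.089, -0.039, -0.058], [0, 0, 0.483], 0.0]])

```text
clock: 5.3
ee_pos: [0.5309, 0.0365, 0.0094]
ee_rot: [[0.476, 0.879, -0.004], [0.879, -0.476, 0.0], [-0.002, -0.003, -1.0]]
wrist_force: [0.2, 0.2, 1.1]
gripper_width: 0.0
gripper_force: 0.0
```

```bash
python3 -c "
from h import *
stat()"
```

```text
t 5.3 tool st [-158.1   25. ] z 0.0094 yaw(y) -90.5 F st [ 0.3 -0.1  1.1] j7 -0.87
carton st [-82.   61.1] size [69.  85.8] yaw mod90 52.9
label st [-58.8  36.2] 40
```

jog_arm(motion=[[[0.003, 0.006, -0.001], [0, 0, 0.005], 0.0], [[0.006, 0.011, -0.001], [0, 0, 0.005], 0.0], [[0.0085, 0.016, -0.001], [0, 0, 0.005], 0.0], [[0.011, 0.021, -0.001], [0, 0, 0.005], 0.0], [[0.0135, 0.0255, -0.001], [0, 0, 0.005], 0.0], [[0.016, 0.03, -0.001], [0, 0, 0.005], 0.0], [[0.018, 0.034, -0.001], [0, 0, 0.005], 0.0], [[0.018, 0.034, -0.001], [0, 0, 0.005], 0.0]])

```text
clock: 6.02
ee_pos: [0.5512, 0.0715, 0.0102]
ee_rot: [[0.469, 0.883, 0.001], [0.883, -0.469, -0.0], [0.001, 0.001, -1.0]]
wrist_force: [-0.1, -1.0, -0.3]
gripper_width: -0.0001
gripper_force: 0.3
```

```bash
python3 -c "
from h import *
stat()
from plant import eyes
c=eyes.camera('scene');cv2.imwrite('pics/s1.png',cv2.resize(c['frame'][170:270,190:350],None,fx=5,fy=5,interpolation=cv2.INTER_CUBIC))"
```

```text
t 6.02 tool st [-117.7   23.5] z 0.0102 yaw(y) -90.1 F st [-0.9 -0.4 -0.3] j7 -0.94
carton st [-53.   50.5] size [83.6 43.6] yaw mod90 1.0
label st [-34.   42.2] 19
```

View pics/s1.png

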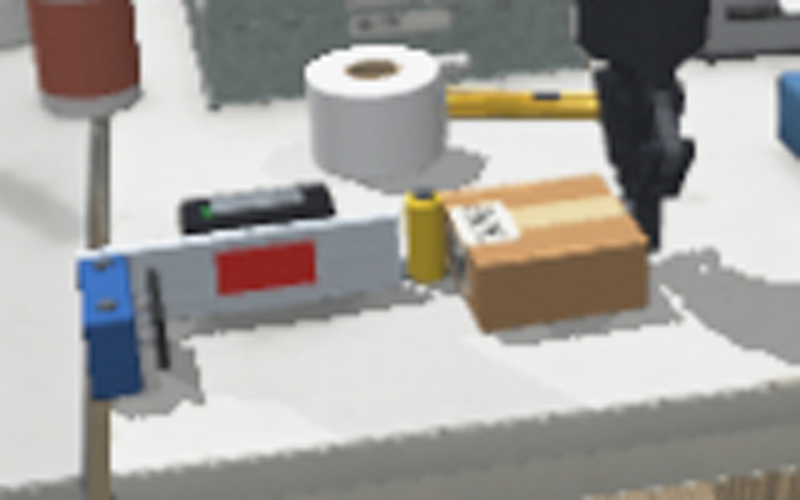

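The scene view shows the carton touching the post at (440,240), with the finger behind it at (650,230). I'll write a tracker for the carton's bright top face and work out the first arc.

```bash
cat >> h.py <<'E'
def lookS(c):
    f=c["frame"]; hsv=cv2.cvtColor(f,cv2.COLOR_BGR2HSV); m=cv2.inRange(hsv,(8,60,175),(24,200,255))
    m[:195]=0;m[250:]=0;m[:,:225]=0;m[:,:340]&=255;m[:,340:]=0
    k,l,s,ce=cv2.connectedComponentsWithStats(m); keep=[i for i in range(1,k) if s[i,4]>12]
    pts=np.argwhere(np.isin(l,keep))[:,::-1].astype(float)
    S=np.array([st(onz(c,u,v,.042)) for u,v in pts],np.float32); r=cv2.minAreaRect(S)
    print("S carton st",np.round(r[0],1),"size",np.round(r[1],1),"yaw mod90",round(r[2],1),len(pts))
def arc(cur,a0,a1,n,rho=118.5,y0=24,dy=0):
    # station targets for tool rotating clockwise about the post; prints world shifts
    for k in range(1,n+1):
        a=np.radians(a0+(a1-a0)*k/n); y=y0+dy*k/n
        p=np.array([-rho*np.cos(a)+y*np.sin(a),rho*np.sin(a)+y*np.cos(a)])-cur
        w=(p[0]*EX+p[1]*EY)/1e3; print([*w.round(4)], round(-np.radians((a1-a0)*k/n),3))
E
python3 - <<'E'
from h import *; import pickle
from plant import eyes
c=pickle.load(open('c0.pkl','rb'))['scene']
h=cv2.cvtColor(c["frame"],cv2.COLOR_BGR2HSV)
for q in[(305,213),(290,215),(312,227),(322,225)]: print(h[q[1],q[0]])
lookS(c); lookS(eyes.camera('scene'))
arc(np.array([-117.7,23.5]),0,27,9)
E
```

```text
[ 21  81 234]
[ 18  20 229]
[ 15 107 107]
[ 15 109 108]
S carton st [-77.3  47.5] size [94.6 93. ] yaw mod90 13.3 408
S carton st [-48.4  25.8] size [116.6  96. ] yaw mod90 0.1 416
[np.float64(-0.0056), np.float64(0.0037)] -0.052
[np.float64(-0.0102), np.float64(0.0081)] -0.105
[np.float64(-0.0145), np.float64(0.0127)] -0.157
[np.float64(-0.0186), np.float64(0.0175)] -0.209
[np.float64(-0.0224), np.float64(0.0226)] -0.262
[np.float64(-0.026), np.float64(0.0278)] -0.314
[np.float64(-0.0292), np.float64(0.0332)] -0.367
[np.float64(-0.0322), np.float64(0.0388)] -0.419
[np.float64(-0.0349), np.float64(0.0445)] -0.471
```

jog_arm(motion=[[[-0.0056, 0.0037, 0], [0, 0, -0.052], 0.0], [[-0.0102, 0.0081, 0], [0, 0, -0.105], 0.0], [[-0.0145, 0.0127, 0], [0, 0, -0.157], 0.0], [[-0.0186, 0.0175, 0], [0, 0, -0.209], 0.0], [[-0.0224, 0.0226, 0], [0, 0, -0.262], 0.0], [[-0.026, 0.0278, 0], [0, 0, -0.314], 0.0], [[-0.026, 0.0278, 0], [0, 0, -0.314], 0.0]])

```text
clock: 6.75
ee_pos: [0.5237, 0.0994, 0.0095]
ee_rot: [[0.72, 0.694, -0.0], [0.694, -0.72, 0.0], [0.0, -0.0, -1.0]]
wrist_force: [-0.3, 0.7, 0.4]
gripper_width: 0.0001
gripper_force: 0.0
```

```bash
sed -i 's/(24,200,255))$/(22,200,255))/' h.py; cat >> h.py <<'E'
def S2():
    from plant import eyes
    stat(); lookS(eyes.camera("scene"))
E
python3 -c "
from h import *
S2()"
```

```text
t 6.75 tool st [-105.9   60.8] z 0.0095 yaw(y) -108.1 F st [0.4 0.6 0.4] j7 -1.28
carton st [-2.8 64.1] size [ 9.8 17.1] yaw mod90 56.6
S carton st [-51.4  29.3] size [95.8 95.4] yaw mod90 78.7 384
```

```bash
cat >> h.py <<'E'
def path(cur,a_cur,way):
    for a,rho,y in way:
        r=np.radians(a); p=np.array([-rho*np.cos(r)+y*np.sin(r),rho*np.sin(r)+y*np.cos(r)])-cur
        w=(p[0]*EX+p[1]*EY)/1e3; print([[round(float(w[0]),4),round(float(w[1]),4),0],[0,0,round(-np.radians(a-a_cur),3)],0.0],end=", ")
E
python3 -c "
from h import *
path(np.array([-105.9,60.8]),18,[(16,124,18),(16,124,10),(17,118,10),(20,117,10),(23,116.5,10),(26,116.5,10),(29,116.5,10),(32,116.5,10),(35,116.5,10),(35,116.5,10)])"
```

```text
[[0.0043, -0.0117, 0], [0, 0, np.float64(0.035)], 0.0], [[0.0101, -0.0173, 0], [0, 0, np.float64(0.035)], 0.0], [[0.0129, -0.0114, 0], [0, 0, np.float64(0.017)], 0.0], [[0.0098, -0.0059, 0], [0, 0, np.float64(-0.035)], 0.0], [[0.0066, -0.0006, 0], [0, 0, np.float64(-0.087)], 0.0], [[0.0033, 0.0046, 0], [0, 0, np.float64(-0.14)], 0.0], [[0.0002, 0.0099, 0], [0, 0, np.float64(-0.192)], 0.0], [[-0.0025, 0.0154, 0], [0, 0, np.float64(-0.244)], 0.0], [[-0.005, 0.021, 0], [0, 0, np.float64(-0.297)], 0.0], [[-0.005, 0.021, 0], [0, 0, np.float64(-0.297)], 0.0],
```

jog_arm(motion=[[[0.0043, -0.0117, 0], [0, 0, 0.035], 0.0], [[0.0101, -0.0173, 0], [0, 0, 0.035], 0.0], [[0.0129, -0.0114, 0], [0, 0, 0.017], 0.0], [[0.0098, -0.0059, 0], [0, 0, -0.035], 0.0], [[0.0066, -0.0006, 0], [0, 0, -0.087], 0.0], [[0.0033, 0.0046, 0], [0, 0, -0.14], 0.0], [[0.0002, 0.0099, 0], [0, 0, -0.192], 0.0], [[-0.0025, 0.0154, 0], [0, 0, -0.244], 0.0], [[-0.0025, 0.0154, 0], [0, 0, -0.244], 0.0]])

```text
clock: 7.6
ee_pos: [0.5216, 0.114, 0.0092]
ee_rot: [[0.867, 0.499, -0.001], [0.499, -0.867, 0.0], [-0.001, -0.0, -1.0]]
wrist_force: [-1.2, 0.8, -0.8]
gripper_width: -0.0002
gripper_force: 0.5
```

```bash
python3 -c "
from h import *
S2()"
```

```text
t 7.6 tool st [-93.9  69.5] z 0.0092 yaw(y) -122.2 F st [ 0.2  1.5 -0.8] j7 -1.54
carton st [ -98.2 -206.2] size [ 4.6 27.5] yaw mod90 73.7
S carton st [-42.   41.9] size [92.2 94.7] yaw mod90 61.9 359
```

Clamping near the post line holds the carton: it has turned 28° with almost no slip. Continuing.

```bash
python3 -c "
from h import *
path(np.array([-93.9,69.5]),32.2,[(35+3*k,116.5,10) for k in range(9)]+[(59,116.5,10)])"
```

```text
[[-0.0029, 0.0063, 0], [0, 0, np.float64(-0.049)], 0.0], [[-0.0051, 0.012, 0], [0, 0, np.float64(-0.101)], 0.0], [[-0.0069, 0.0179, 0], [0, 0, np.float64(-0.154)], 0.0], [[-0.0085, 0.0238, 0], [0, 0, np.float64(-0.206)], 0.0], [[-0.0097, 0.0298, 0], [0, 0, np.float64(-0.258)], 0.0], [[-0.0106, 0.0358, 0], [0, 0, np.float64(-0.311)], 0.0], [[-0.0113, 0.0419, 0], [0, 0, np.float64(-0.363)], 0.0], [[-0.0115, 0.048, 0], [0, 0, np.float64(-0.415)], 0.0], [[-0.0115, 0.0541, 0], [0, 0, np.float64(-0.468)], 0.0], [[-0.0115, 0.0541, 0], [0, 0, np.float64(-0.468)], 0.0],
```

jog_arm(motion=[[[-0.0029, 0.0063, 0], [0, 0, -0.049], 0.0], [[-0.0051, 0.012, 0], [0, 0, -0.101], 0.0], [[-0.0069, 0.0179, 0], [0, 0, -0.154], 0.0], [[-0.0085, 0.0238, 0], [0, 0, -0.206], 0.0], [[-0.0097, 0.0298, 0], [0, 0, -0.258], 0.0], [[-0.0106, 0.0358, 0], [0, 0, -0.311], 0.0], [[-0.0113, 0.0419, 0], [0, 0, -0.363], 0.0], [[-0.0115, 0.048, 0], [0, 0, -0.415], 0.0], [[-0.0115, 0.048, 0], [0, 0, -0.415], 0.0]])

```text
clock: 8.45
ee_pos: [0.5103, 0.1622, 0.0092]
ee_rot: [[0.994, 0.109, -0.001], [0.109, -0.994, 0.0], [-0.001, -0.0, -1.0]]
wrist_force: [-2.1, 1.4, -1.2]
gripper_width: -0.0001
gripper_force: 0.9
```

```bash
python3 -c "
from h import *
S2()
path(np.array([-62,102.]),56,[(56+3*k,116.5,10) for k in range(1,11)])"
```

```text
t 8.45 tool st [-56.6 102.1] z 0.0092 yaw(y) -145.8 F st [ 0.3  2.5 -1.2] j7 -2.02
carton st [-39.8   6.2] size [18.3 44.4] yaw mod90 56.3
S carton st [-6.8 65.3] size [53.7 94.2] yaw mod90 37.3 212
[[0.0023, 0.0107, 0], [0, 0, np.float64(-0.052)], 0.0], [[0.0026, 0.0169, 0], [0, 0, np.float64(-0.105)], 0.0], [[0.0033, 0.0229, 0], [0, 0, np.float64(-0.157)], 0.0], [[0.0043, 0.029, 0], [0, 0, np.float64(-0.209)], 0.0], [[0.0056, 0.035, 0], [0, 0, np.float64(-0.262)], 0.0], [[0.0072, 0.0409, 0], [0, 0, np.float64(-0.314)], 0.0], [[0.0091, 0.0467, 0], [0, 0, np.float64(-0.367)], 0.0], [[0.0114, 0.0524, 0], [0, 0, np.float64(-0.419)], 0.0], [[0.0139, 0.058, 0], [0, 0, np.float64(-0.471)], 0.0], [[0.0167, 0.0634, 0], [0, 0, np.float64(-0.524)], 0.0],
```

```bash
python3 -c "
from h import *
path(np.array([-56.6,102.1]),55.8,[(55.8,145,12),(55.8,145,16)])"
```

```text
[[-0.0287, -0.0017, 0], [0, 0, np.float64(-0.0)], 0.0], [[-0.0292, 0.0022, 0], [0, 0, np.float64(-0.0)], 0.0],
```

jog_arm(motion=[[[-0.0287, -0.0017, 0], [0, 0, 0], 0.0], [[-0.029, 0.002, 0], [0, 0, 1.57], 0.0], [[-0.029, 0.002, 0], [0, 0, 1.57], 0.0], [[-0.029, 0.002, 0], [0, 0, 1.57], 0.0], [[-0.029, 0.002, 0], [0, 0, 1.57], 0.0], [[-0.029, 0.002, 0], [0, 0, 1.57], 0.0], [[-0.029, 0.002, 0], [0, 0, 1.57], 0.0], [[-0.029, 0.002, 0], [0, 0, 1.57], 0.0], [[-0.029, 0.002, 0], [0, 0, 1.57], 0.0], [[-0.029, 0.002, 0], [0, 0, 1.57], 0.0]])

```text
clock: 9.38
ee_pos: [0.4823, 0.163, 0.0096]
ee_rot: [[0.323, 0.946, 0.001], [0.946, -0.323, 0.0], [0.001, 0.001, -1.0]]
wrist_force: [-0.0, -0.4, -1.1]
gripper_width: 0.0002
gripper_force: 0.0
```

```bash
python3 -c "
from h import *
S2()"
```

```text
t 9.38 tool st [-69.  127.2] z 0.0096 yaw(y) -80.9 F st [-0.4 -0.2 -1.1] j7 -0.98
carton st [-43.6  32.4] size [36.4 88.2] yaw mod90 36.4
label st [-21.4  21.2] 18
S carton st [-22.7  54.7] size [93.2 94.3] yaw mod90 35.7 364
```

```bash
python3 -c "
from h import *
path(np.array([-69,127.2]),80.9,[(56,134,18),(57,132,18),(58,128,18),(60,124,18),(62,121.5,18),(64.5,121,18),(67,121,18),(69.5,121,18),(72,121,18),(72,121,18)])"
```

```text
[[0.0095, 0.0051, 0], [0, 0, np.float64(0.435)], 0.0], [[0.0116, 0.0077, 0], [0, 0, np.float64(0.417)], 0.0], [[0.0157, 0.0103, 0], [0, 0, np.float64(0.4)], 0.0], [[0.0201, 0.0149, 0], [0, 0, np.float64(0.365)], 0.0], [[0.0232, 0.0192, 0], [0, 0, np.float64(0.33)], 0.0], [[0.0246, 0.0245, 0], [0, 0, np.float64(0.286)], 0.0], [[0.0257, 0.0297, 0], [0, 0, np.float64(0.243)], 0.0], [[0.027, 0.0349, 0], [0, 0, np.float64(0.199)], 0.0], [[0.0286, 0.04, 0], [0, 0, np.float64(0.155)], 0.0], [[0.0286, 0.04, 0], [0, 0, np.float64(0.155)], 0.0],
```

jog_arm(motion=[[[0.0095, 0.0051, 0], [0, 0, 0.435], 0.0], [[0.0095, 0.0051, 0], [0, 0, 0.435], 0.0], [[0.0116, 0.0077, 0], [0, 0, 0.417], 0.0], [[0.0157, 0.0103, 0], [0, 0, 0.4], 0.0], [[0.0201, 0.0149, 0], [0, 0, 0.365], 0.0], [[0.0232, 0.0192, 0], [0, 0, 0.33], 0.0], [[0.0246, 0.0245, 0], [0, 0, 0.286], 0.0], [[0.0257, 0.0297, 0], [0, 0, 0.243], 0.0], [[0.027, 0.0349, 0], [0, 0, 0.199], 0.0], [[0.0286, 0.04, 0], [0, 0, 0.155], 0.0]])

```text
clock: 10.32
ee_pos: [0.5095, 0.2036, 0.009]
ee_rot: [[0.188, 0.982, -0.001], [0.982, -0.188, -0.001], [-0.001, -0.001, -1.0]]
wrist_force: [-3.0, 0.3, 1.5]
gripper_width: -0.0001
gripper_force: 1.5
```

```bash
python3 -c "
from h import *
S2()
from plant import sense
s=sense(); a=62.1-90-0; th=-(np.degrees(np.arctan2(s['ee_rot'][1][1],s['ee_rot'][0][1]))-62.1); print(th)
path(st(s['ee_pos']),th,[(th+2.5*k,121,18) for k in range(1,9)])"
```

```text
t 10.32 tool st [-20.4 122.1] z 0.009 yaw(y) -73.0 F st [-1.2  2.8  1.5] j7 -0.93
carton st [-42.6  28.2] size [57.  65.1] yaw mod90 72.6
label st [-14.6  26.6] 34
S carton st [11.  67.5] size [42.9 93.7] yaw mod90 23.1 188
72.75880952490111
[[0.0033, 0.005, 0], [0, 0, np.float64(-0.044)], 0.0], [[0.0054, 0.0099, 0], [0, 0, np.float64(-0.087)], 0.0], [[0.0077, 0.0147, 0], [0, 0, np.float64(-0.131)], 0.0], [[0.0102, 0.0195, 0], [0, 0, np.float64(-0.175)], 0.0], [[0.0129, 0.0241, 0], [0, 0, np.float64(-0.218)], 0.0], [[0.0158, 0.0285, 0], [0, 0, np.float64(-0.262)], 0.0], [[0.0188, 0.0329, 0], [0, 0, np.float64(-0.305)], 0.0], [[0.0221, 0.0371, 0], [0, 0, np.float64(-0.349)], 0.0],
```

jog_arm(motion=[[[0.0033, 0.005, 0], [0, 0, -0.044], 0.0], [[0.0054, 0.0099, 0], [0, 0, -0.087], 0.0], [[0.0077, 0.0147, 0], [0, 0, -0.131], 0.0], [[0.0102, 0.0195, 0], [0, 0, -0.175], 0.0], [[0.0129, 0.0241, 0], [0, 0, -0.218], 0.0], [[0.0158, 0.0285, 0], [0, 0, -0.262], 0.0], [[0.0188, 0.0329, 0], [0, 0, -0.305], 0.0], [[0.0188, 0.0329, 0], [0, 0, -0.305], 0.0]])

```text
clock: 11.08
ee_pos: [0.5282, 0.2383, 0.0092]
ee_rot: [[0.47, 0.883, -0.001], [0.883, -0.47, 0.001], [0.001, -0.002, -1.0]]
wrist_force: [-4.8, 5.6, -0.5]
gripper_width: 0.0
gripper_force: 3.1
```

```bash
python3 -c "
from h import *
S2()"
```

```text
t 11.08 tool st [ 18.9 121.8] z 0.0092 yaw(y) -90.1 F st [ 2.7  6.9 -0.5] j7 -1.25
carton st [ 6.3 41.6] size [93.6 63.7] yaw mod90 2.5
label st [ 5.8 26. ] 113
S carton st [ 3.5 58.4] size [95.3 94.6] yaw mod90 3.1 291
```

jog_arm(motion=[[[-0.0035, 0.0019, 0], [0, 0, 0], 0.0], [[0.005, 0.018, 0], [0, 0, 0], 0.0], [[0.005, 0.018, 0], [0, 0, 0], 0.0], [[0.0084, 0.016, 0], [0, 0, 0], 0.0], [[0.0095, 0.0155, 0], [0, 0, 0], 0.0], [[0.0102, 0.015, 0], [0, 0, 0], 0.0], [[0.0102, 0.015, 0], [0, 0, 0], 0.0]])

```text
clock: 11.77
ee_pos: [0.5356, 0.2552, 0.0097]
ee_rot: [[0.465, 0.886, -0.004], [0.886, -0.465, 0.004], [0.002, -0.005, -1.0]]
wrist_force: [-13.2, 11.8, 7.3]
gripper_width: -0.0001
gripper_force: 8.4
```

```bash
python3 -c "
from h import *
S2()"
```

```text
t 11.77 tool st [ 37.4 123.2] z 0.0097 yaw(y) -89.8 F st [ 4.2 17.1  7.3] j7 -1.26
carton st [ 6.2 44.1] size [94.9 66.8] yaw mod90 4.0
label st [ 5.3 25.7] 121
S carton st [ 3.  59.1] size [94.4 96.9] yaw mod90 4.4 230
```

Contact at 17 N but the carton is about 4° short of flush, so I'll look at what is blocking it.

jog_arm(motion=[[[-0.009, 0.005, 0], [0, 0, 0], 0.0], [[-0.018, 0.01, 0], [0, 0, 0], 0.0], [[-0.018, 0.01, 0.06], [0, 0, 0], 0.0], [[-0.018, 0.01, 0.12], [0, 0, 0], 0.0], [[-0.018, 0.01, 0.12], [0, 0, 0], 0.0]])

```text
clock: 12.28
ee_pos: [0.5204, 0.2609, 0.1311]
ee_rot: [[0.468, 0.884, -0.0], [0.884, -0.468, -0.001], [-0.001, 0.0, -1.0]]
wrist_force: [1.0, 0.4, 0.3]
gripper_width: -0.0001
gripper_force: 0.0
```

```bash
python3 -c "
from h import *
S2()
from plant import eyes
a=eyes.camera('scene')['frame'][180:260,195:325]; s=eyes.camera('wrist')['frame']
a=cv2.resize(a,(487,300),interpolation=cv2.INTER_CUBIC); s=cv2.resize(s,(480,300))
cv2.imwrite('pics/s2.png',cv2.vconcat([a[:,:480],s]))"
```

```text
t 12.28 tool st [ 35.4 139.3] z 0.1311 yaw(y) -90.0 F st [ 0.8 -0.7  0.3] j7 -1.21
carton st [ 5.2 57.3] size [94.8 93.4] yaw mod90 4.0
label st [ 5.5 26.1] 117
S carton st [ 3.  59.1] size [95.1 96.8] yaw mod90 3.8 402
```

View pics/s2.png

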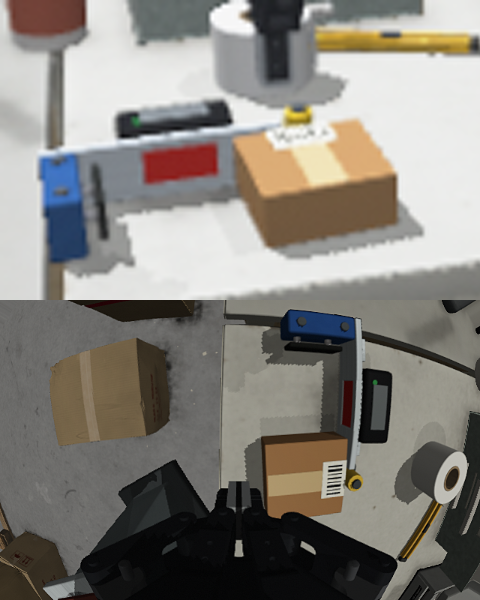

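The scene half shows the label side against the post and fence with the carton slightly ajar. The wrist half shows the carton at (305,475) beside the post (354,482) and the fence (355,400). I'll measure the yaw of the carton and fence from the wrist view.

```bash
cat >> h.py <<'E'
def lookW():
    from plant import sense,eyes
    s=sense(); c=eyes.camera("wrist"); f=c["frame"]; hsv=cv2.cvtColor(f,cv2.COLOR_BGR2HSV)
    m=cv2.inRange(hsv,(8,80,110),(22,220,255)); G=np.zeros_like(m)
    k,l,q,ce=cv2.connectedComponentsWithStats(m)
    best=[]
    for i in range(1,k):
        if q[i,4]<60: continue
        p=st(wonz(s,c,*ce[i],.042))
        if -120<p[0]<170 and -40<p[1]<140: best.append(i)
    pts=np.argwhere(np.isin(l,best))[:,::-1].astype(float)
    S=np.array([st(wonz(s,c,u,v,.042)) for u,v in pts],np.float32); r=cv2.minAreaRect(S)
    print("W carton",np.round(r[0],1),np.round(r[1],1),round(r[2],1),len(pts)); print(cv2.boxPoints(r).round(1).tolist())
    return s,c
E
python3 - <<'E'
from h import *
s,c=lookW()
f=c["frame"]; cv2.imwrite("pics/w3.png",cv2.resize(f[0:290,290:540],None,fx=2.6*.8,fy=2.6*.8,interpolation=cv2.INTER_CUBIC))
import pickle; pickle.dump((s,c),open("w3.pkl","wb"))
E
```

```text
W carton [ 2.4 58.6] [94.8 94.4] 4.4 8747
[[-48.5, 102.0], [-41.20000076293945, 7.900000095367432], [53.29999923706055, 15.199999809265137], [46.099998474121094, 109.30000305175781]]
```

View pics/w3.png

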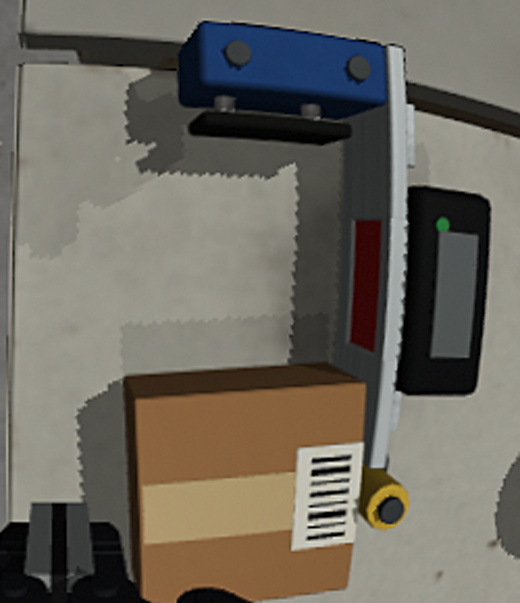

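```bash
python3 - <<'E'
from h import *; import pickle
s,c=pickle.load(open("w3.pkl","rb")); k=2.08
P=lambda u,v,z: st(wonz(s,c,290+(u+.5)/k-.5,(v+.5)/k-.5,z)).round(1)
print("fence",[P(u,v,.046) for u,v in[(388,45),(390,130),(386,250),(380,350),(371,466)]],"post",P(390,510,.054))
print("blue L top corners",P(202,22,.046),P(180,100,.046))
print("carton",[P(u,v,.042) for u,v in[(137,398),(365,384),(362,440),(350,580)]])
E
```

```text
fence [array([188.3,  11.9]), array([153.5,  12.3]), array([106.5,  13. ]), array([67.4, 12.3]), array([19.2,  9.5])] post [2.5 1.1]
blue L top corners [186.6  86.7] [155.9  95.2]
carton [array([ 46.5, 108.6]), array([52.7, 15.4]), array([29.2, 13.5]), array([-37.3,   7. ])]
```

jog_arm(motion=[[[0.021, -0.135, 0], [0, 0, 0], 0.04], [[0.021, -0.135, 0], [0, 0, 0], 0.04], [[0.021, -0.135, 0], [0, 0, 0], 0.04], [[0.021, -0.135, 0], [0, 0, 0], 0.04], [[0.021, -0.135, -0.04], [0, 0, 0], 0.04], [[0.021, -0.135, -0.08], [0, 0, 0], 0.04], [[0.021, -0.135, -0.122], [0, 0, 0], 0.04], [[0.021, -0.135, -0.122], [0, 0, 0], 0.04]])

```text
clock: 13.2
ee_pos: [0.5388, 0.1255, 0.0008]
ee_rot: [[0.468, 0.884, -0.007], [0.884, -0.468, -0.001], [-0.004, -0.006, -1.0]]
wrist_force: [-1.7, 0.5, -0.7]
gripper_width: 0.0397
gripper_force: 0.0
```

```bash
python3 -c "
from h import *
S2()"
```

```text
t 13.2 tool st [-75.8  59.7] z 0.0008 yaw(y) -90.0 F st [-0.3  1.7 -0.7] j7 -1.03
carton st [17.7 94.6] size [ 50.  101.7] yaw mod90 61.6
S carton st [ 3.  58.7] size [95.1 95.9] yaw mod90 3.8 459
```

jog_arm(motion=[[[0.003, 0.006, 0.008], [0, 0, 0], 0.04], [[0.006, 0.011, 0.008], [0, 0, 0], 0.04], [[0.009, 0.016, 0.008], [0, 0, 0], 0.04], [[0.011, 0.021, 0.008], [0, 0, 0], 0.04], [[0.0135, 0.0255, 0.008], [0, 0, 0], 0.04], [[0.016, 0.03, 0.008], [0, 0, 0], 0.04], [[0.0185, 0.035, 0.008], [0, 0, 0], 0.04], [[0.021, 0.04, 0.008], [0, 0, 0], 0.04], [[0.0234, 0.0442, 0.008], [0, 0, 0], 0.04], [[0.0234, 0.0442, 0.008], [0, 0, 0], 0.04]])

```text
clock: 14.13
ee_pos: [0.5654, 0.1716, 0.0161]
ee_rot: [[0.467, 0.884, -0.0], [0.884, -0.467, -0.0], [-0.0, 0.0, -1.0]]
wrist_force: [-2.5, -1.2, -0.4]
gripper_width: 0.0397
gripper_force: 1.1
```

```bash
python3 -c "
from h import *
S2()"
```

```text
t 14.13 tool st [-22.5  57.8] z 0.0161 yaw(y) -89.9 F st [-2.2  1.6 -0.4] j7 -1.1
carton st [53.3 99.8] size [30.1 75.3] yaw mod90 68.1
S carton st [36.3 59.4] size [96.7 94.8] yaw mod90 90.0 496
```

Flush at -90° now, and the carton centre is at x = 36. Continuing along the fence.

jog_arm(motion=[[[0.003, 0.006, -0.005], [0, 0, 0], 0.04], [[0.006, 0.011, -0.005], [0, 0, 0], 0.04], [[0.009, 0.017, -0.005], [0, 0, 0], 0.04], [[0.012, 0.022, -0.005], [0, 0, 0], 0.04], [[0.0145, 0.0275, -0.005], [0, 0, 0], 0.04], [[0.0175, 0.033, -0.005], [0, 0, 0], 0.04], [[0.02, 0.038, -0.005], [0, 0, 0], 0.04], [[0.023, 0.0435, -0.005], [0, 0, 0], 0.04], [[0.0257, 0.0486, -0.005], [0, 0, 0], 0.04], [[0.0257, 0.0486, -0.005], [0, 0, 0], 0.04]])

```text
clock: 15.07
ee_pos: [0.5916, 0.2211, 0.0105]
ee_rot: [[0.467, 0.884, 0.001], [0.884, -0.467, 0.001], [0.002, -0.0, -1.0]]
wrist_force: [-0.0, 0.3, 0.1]
gripper_width: 0.04
gripper_force: 0.0
```

```bash
python3 -c "
from h import *
S2()"
```

```text
t 15.07 tool st [33.5 57.7] z 0.0105 yaw(y) -89.9 F st [0.3 0.2 0.1] j7 -1.17
carton st [106.8  93.7] size [25.4 64.7] yaw mod90 89.4
S carton st [92.3 59.6] size [94.6 94.5] yaw mod90 0.2 510
```

jog_arm(motion=[[[0.0015, 0.003, 0], [0, 0, 0], 0.04], [[0.003, 0.006, 0], [0, 0, 0], 0.04], [[0.0045, 0.0085, 0], [0, 0, 0], 0.04], [[0.0055, 0.0105, 0], [0, 0, 0], 0.04], [[0.0065, 0.0124, 0], [0, 0, 0], 0.04], [[0.0068, 0.0128, 0], [0, 0, 0], 0.04], [[0.0068, 0.0128, 0], [0, 0, 0], 0.04]])

```text
clock: 15.75
ee_pos: [0.5973, 0.2308, 0.0103]
ee_rot: [[0.468, 0.884, -0.002], [0.884, -0.468, -0.003], [-0.003, -0.0, -1.0]]
wrist_force: [-6.1, -8.2, 8.7]
gripper_width: 0.0403
gripper_force: 5.1
```

```bash
python3 -c "
from h import *
S2()"
```

```text
t 15.75 tool st [44.7 57.3] z 0.0103 yaw(y) -90.0 F st [-10.1   1.6   8.7] j7 -1.18
carton st [115.8  94.7] size [22.7 68.8] yaw mod90 88.7
S carton st [100.5  60.1] size [87.6 95. ] yaw mod90 0.1 456
```

jog_arm(motion=[[[0.0007, 0.0013, 0], [0, 0, 0], 0.04], [[0.0012, 0.0023, 0], [0, 0, 0], 0.04], [[0.0017, 0.0032, 0], [0, 0, 0], 0.04], [[0.0017, 0.0032, 0], [0, 0, 0], 0.04], [[0.0017, 0.0032, 0], [0, 0, 0], 0.04]])

```text
clock: 16.27
ee_pos: [0.5985, 0.2328, 0.0102]
ee_rot: [[0.468, 0.884, -0.003], [0.884, -0.468, -0.004], [-0.005, -0.001, -1.0]]
wrist_force: [-8.6, -12.2, 11.7]
gripper_width: 0.0403
gripper_force: 7.5
```

```bash
python3 -c "
from h import *
S2()"
```

```text
t 16.27 tool st [47.  57.2] z 0.0102 yaw(y) -90.0 F st [-14.8   1.9  11.7] j7 -1.19
carton st [120.2 100. ] size [19.9 68.1] yaw mod90 74.9
S carton st [101.4  59.7] size [85.9 94.3] yaw mod90 0.2 449
```

jog_arm(motion=[[[0.0007, 0.0013, 0], [0, 0, 0], 0.04], [[0.001, 0.0018, 0], [0, 0, 0], 0.04], [[0.001, 0.0018, 0], [0, 0, 0], 0.04]])

```text
clock: 16.62
ee_pos: [0.5992, 0.234, 0.0102]
ee_rot: [[0.468, 0.883, -0.004], [0.883, -0.468, -0.005], [-0.007, -0.001, -1.0]]
wrist_force: [-10.0, -14.1, 13.3]
gripper_width: 0.0403
gripper_force: 9.0
```

```bash
python3 -c "
from h import *
S2()"
```

```text
t 16.62 tool st [48.4 57. ] z 0.0102 yaw(y) -90.0 F st [-17.2   2.3  13.3] j7 -1.19
carton st [121.9  94.8] size [22.7 64.1] yaw mod90 86.0
S carton st [102.2  58.7] size [84.3 95.1] yaw mod90 0.3 438
```

jog_arm(motion=[[[-0.0015, -0.003, 0], [0, 0, 0], 0.04], [[-0.003, -0.006, 0], [0, 0, 0], 0.04], [[-0.005, -0.009, 0], [0, 0, 0], 0.04], [[-0.008, -0.015, 0], [0, 0, 0], 0.04], [[-0.014, -0.0265, 0], [0, 0, 0], 0.04], [[-0.019, -0.035, 0.05], [0, 0, 0], 0.04], [[-0.019, -0.035, 0.09], [0, 0, 0], 0.04], [[-0.019, -0.035, 0.12], [0, 0, 0], 0.04], [[-0.019, -0.035, 0.12], [0, 0, 0], 0.04]])

```text
clock: 17.47
ee_pos: [0.5851, 0.2042, 0.1388]
ee_rot: [[0.467, 0.884, 0.011], [0.884, -0.467, 0.004], [0.009, 0.008, -1.0]]
wrist_force: [2.0, 0.8, 0.0]
gripper_width: 0.0395
gripper_force: 0.0
```

```bash
python3 -c "
from h import *
S2(); s,c=lookW()
import pickle; pickle.dump((s,c),open('w4.pkl','wb')); cv2.imwrite('pics/w4.png',c['frame'])"
```

```text
t 17.47 tool st [15.5 55.6] z 0.1388 yaw(y) -90.0 F st [ 1.6 -1.4  0. ] j7 -1.08
carton st [115.7  95.5] size [31.  75.1] yaw mod90 74.9
S carton st [100.4  59.8] size [89.2 94.6] yaw mod90 1.0 463
W carton [102.2  59.2] [94.  93.4] 0.7 12604
[[54.599998474121094, 105.30000305175781], [55.70000076293945, 12.0], [149.6999969482422, 13.100000381469727], [148.60000610351562, 106.4000015258789]]
```

View pics/w4.png

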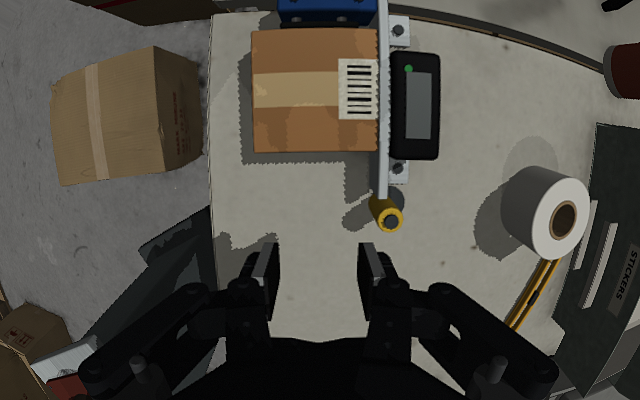

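Near-perfect dock: carton at about (101, 59), label at the fence, bumper edge at (320,25). The depth reached is still a bit uncertain, so I'll press once more, higher on the face, until the bumper is clearly at its stop.

jog_arm(motion=[[[0, 0, -0.06], [0, 0, 0], 0.04], [[0, 0, -0.115], [0, 0, 0], 0.04], [[0, 0, -0.115], [0, 0, 0], 0.04], [[0.005, 0.009, -0.115], [0, 0, 0], 0.04], [[0.0085, 0.016, -0.115], [0, 0, 0], 0.04], [[0.0115, 0.022, -0.115], [0, 0, 0], 0.04], [[0.0115, 0.022, -0.115], [0, 0, 0], 0.04]])

```text
clock: 18.2
ee_pos: [0.5948, 0.2276, 0.0178]
ee_rot: [[0.466, 0.885, 0.003], [0.885, -0.466, 0.003], [0.004, 0.001, -1.0]]
wrist_force: [-0.0, 0.9, -0.1]
gripper_width: 0.0397
gripper_force: 0.0
```

```bash
python3 -c "
from h import *
S2()"
```

```text
t 18.2 tool st [40.7 58. ] z 0.0178 yaw(y) -89.9 F st [ 0.7  0.4 -0.1] j7 -1.17
carton st [118.9  99.2] size [22.1 65.9] yaw mod90 74.9
S carton st [100.5  60.1] size [88.8 95.2] yaw mod90 1.0 455
```

jog_arm(motion=[[[0.0005, 0.001, 0], [0, 0, 0], 0.04], [[0.001, 0.002, 0], [0, 0, 0], 0.04], [[0.0015, 0.003, 0], [0, 0, 0], 0.04], [[0.002, 0.0035, 0], [0, 0, 0], 0.04], [[0.002, 0.0035, 0], [0, 0, 0], 0.04]])

```text
clock: 18.72
ee_pos: [0.5952, 0.2277, 0.0155]
ee_rot: [[0.468, 0.884, 0.0], [0.884, -0.468, 0.0], [0.0, 0.0, -1.0]]
wrist_force: [-0.5, 0.4, 0.5]
gripper_width: 0.0402
gripper_force: 0.0
```

```bash
python3 -c "
from h import *
S2()"
```

```text
t 18.72 tool st [41.  57.7] z 0.0155 yaw(y) -90.0 F st [0.1 0.6 0.5] j7 -1.18
carton st [117.8  99.5] size [22.1 68.1] yaw mod90 74.9
S carton st [100.5  60.1] size [88.8 95.2] yaw mod90 1.0 463
```

jog_arm(motion=[[[0.0007, 0.0013, 0], [0, 0, 0], 0.04], [[0.0014, 0.0026, 0], [0, 0, 0], 0.04], [[0.0021, 0.004, 0], [0, 0, 0], 0.04], [[0.0021, 0.004, 0], [0, 0, 0], 0.04], [[0.0021, 0.004, 0], [0, 0, 0], 0.04]])

```text
clock: 19.23
ee_pos: [0.5967, 0.2309, 0.0152]
ee_rot: [[0.468, 0.884, -0.001], [0.884, -0.468, -0.002], [-0.002, -0.0, -1.0]]
wrist_force: [-4.3, -4.1, 4.2]
gripper_width: 0.0404
gripper_force: 2.6
```

```bash
python3 -c "
from h import *
S2()"
```

```text
t 19.23 tool st [44.5 57.8] z 0.0152 yaw(y) -90.0 F st [-5.6  1.9  4.2] j7 -1.18
carton st [118.8  99.2] size [22.1 65.8] yaw mod90 75.0
S carton st [100.5  59.7] size [88.5 94.6] yaw mod90 0.8 457
```

jog_arm(motion=[[[0.0007, 0.0013, 0], [0, 0, 0], 0.04], [[0.0014, 0.0026, 0], [0, 0, 0], 0.04], [[0.0021, 0.004, 0], [0, 0, 0], 0.04], [[0.0028, 0.0053, 0], [0, 0, 0], 0.04], [[0.0028, 0.0053, 0], [0, 0, 0], 0.04]])

```text
clock: 19.75
ee_pos: [0.5976, 0.2327, 0.0151]
ee_rot: [[0.468, 0.883, -0.006], [0.883, -0.468, -0.008], [-0.01, -0.002, -1.0]]
wrist_force: [-15.4, -17.1, 17.5]
gripper_width: 0.0397
gripper_force: 11.2
```

```bash
python3 -c "
from h import *
S2()"
```

```text
t 19.75 tool st [46.5 57.9] z 0.0151 yaw(y) -90.0 F st [-22.3   5.6  17.5] j7 -1.19
carton st [121.3  99.7] size [19.9 61.3] yaw mod90 74.9
S carton st [101.4  59.1] size [85.9 94.5] yaw mod90 0.2 449
```

jog_arm(motion=[[[0.0007, 0.0013, 0], [0, 0, 0], 0.04], [[0.0012, 0.0022, 0], [0, 0, 0], 0.04], [[0.0012, 0.0022, 0], [0, 0, 0], 0.04]])

```text
clock: 20.1
ee_pos: [0.5983, 0.2342, 0.0151]
ee_rot: [[0.469, 0.883, -0.007], [0.883, -0.469, -0.009], [-0.011, -0.002, -1.0]]
wrist_force: [-18.7, -18.5, 21.4]
gripper_width: 0.0401
gripper_force: 12.8
```

```bash
python3 -c "
from h import *
S2()"
```

```text
t 20.1 tool st [48.1 57.9] z 0.0151 yaw(y) -90.0 F st [-25.1   7.9  21.4] j7 -1.19
carton st [122.7  96.1] size [20.1 60.4] yaw mod90 86.0
S carton st [102.2  59.1] size [84.3 94.4] yaw mod90 0.3 431
```

Friction from a downward bias of the tool is eating into the push. I'll unload z a little and see how far the bumper goes.

jog_arm(motion=[[[0, 0, 0.001], [0, 0, 0], 0.04], [[0, 0, 0.002], [0, 0, 0], 0.04], [[0, 0, 0.003], [0, 0, 0], 0.04], [[0, 0, 0.003], [0, 0, 0], 0.04]])

```text
clock: 20.53
ee_pos: [0.5993, 0.2366, 0.0168]
ee_rot: [[0.468, 0.884, -0.004], [0.884, -0.468, -0.004], [-0.006, -0.002, -1.0]]
wrist_force: [-4.9, -6.2, -2.1]
gripper_width: 0.0397
gripper_force: 4.2
```

```bash
python3 -c "
from h import *
S2()"
```

```text
t 20.53 tool st [50.8 58.2] z 0.0168 yaw(y) -90.0 F st [-7.8  1.4 -2.1] j7 -1.19
carton st [125.5  99.2] size [20.3 65.6] yaw mod90 78.2
S carton st [103.6  57.3] size [81.9 95.2] yaw mod90 0.4 337
```

Now 6.6 mm in (7.8 N, matching the spring rate). Release gently and retreat.

jog_arm(motion=[[[-0.001, -0.002, -0.001], [0, 0, 0], 0.04], [[-0.002, -0.004, -0.001], [0, 0, 0], 0.04], [[-0.0035, -0.0065, -0.001], [0, 0, 0], 0.04], [[-0.005, -0.009, -0.001], [0, 0, 0], 0.04], [[-0.01, -0.019, -0.001], [0, 0, 0], 0.04], [[-0.02, -0.038, 0], [0, 0, 0], 0.04], [[-0.02, -0.038, 0.04], [0, 0, 0], 0.04], [[-0.02, -0.038, 0.08], [0, 0, 0], 0.04], [[-0.02, -0.038, 0.12], [0, 0, 0], 0.04], [[-0.02, -0.038, 0.12], [0, 0, 0], 0.04]])

```text
clock: 21.47
ee_pos: [0.5849, 0.2032, 0.1475]
ee_rot: [[0.467, 0.884, 0.012], [0.884, -0.467, 0.004], [0.009, 0.009, -1.0]]
wrist_force: [0.9, 0.5, -0.8]
gripper_width: 0.0404
gripper_force: 0.0
```

```bash
python3 -c "
from h import *
S2(); lookW()"
```

```text
t 21.47 tool st [14.5 55.3] z 0.1475 yaw(y) -90.0 F st [ 0.9 -0.6 -0.8] j7 -1.07
carton st [113.8  89.7] size [32.3 71.5] yaw mod90 86.0
S carton st [100.4  59.8] size [89.2 94.6] yaw mod90 1.0 457
W carton [102.4  59.1] [94.2 93.5] 0.7 11742
[[54.70000076293945, 105.19999694824219], [55.79999923706055, 11.699999809265137], [150.10000610351562, 12.899999618530273], [148.89999389648438, 106.4000015258789]]
```

Carton is docked with its edge parallel to the fence and touching it within the measurement error, and the tool is clear. Handing in.

```bash
python3 -c "
from plant import bot
print(bot.job_done())"
```

```text
the job is handed in; nothing more can be done
None
```

I turned the carton a quarter turn against the post and slid it along the fence. I pressed the bumper in about 6.6 mm of its 8 mm, left the carton docked with its label at the red reader window, and handed the job in at about 21 s; pushes read up to about 33 N (limit 50 N).

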